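# Hang the green pulley on the drying rail

### The job

Hook the hanger that carries the green pulley over the drying rail at the yellow band, then slide it along the rail, without lifting it off, to the red band and let it hang there at rest. Leave the blue hanger standing where it is.

Things in the scene. Friction and masses are not known exactly. Their poses are not given: they have to be found in the camera images.
- green_hanger: Rigid C-shaped steel hanger with green tab and green pulley, 0.4 kg, standing on its foot. Origin: where the rail's axis lies when hung; z up, y along the rail, x to the C's open mouth. Grip tab (12 mm in x, 30 mm in y, x=y=0) 20 to 75 mm above origin: grip from above across y, about 50 mm up. Foot's underside 125 mm below; pulley top 87 mm below; lip at x +20 to +27, down to 24 mm below.
- blue_hanger: Bystander, same shape, size and frame, but blue tab and pulley. On both: hook = inverted V of plate 30 mm wide; spine plate at x -38 to -32 mm; foot plate x -38 to +44 mm, 60 mm wide; pulley 48 mm across; whole height 200 mm. The mouth between lip and pulley is 63 mm high.
- yellow_band: Loading mark: yellow band 26 mm long painted on the rail, and a stripe on the base beam below. Origin: on the rail's axis, mid band; y along the rail, z up, x away from the robot. Rail: fixed level bar, 16 mm thick, axis 180 mm above bench. The hanger goes on from the robot's side mouth first, lip over and pulley under the rail, then down till the V sits; its origin is then on the axis.
- red_band: Target mark: red band 26 mm long painted on the same rail, and a stripe on the base beam below; same frame. 140 to 250 mm from the yellow band, to either side. The bands stand out under 1 mm and do not obstruct. The rail is 420 mm long, with a 24 mm square post, 188 mm tall, at each end; its base beam is 12 mm high.
Mind the look-alikes: they are no part of the job. Leave any brown or orange look-alike of the green_hanger alone.

How it is judged:
On the way, in this order (a step that is already met when the one before it is completed fails the run):
1. the green hanger is hooked on the rail at the yellow band: its origin within 25 mm of the band's middle along the rail, within 10 mm of the rail's axis across and in height (y of green_hanger in the frame of yellow_band between -0.025 and 0.025 m and x of green_hanger in the frame of yellow_band between -0.01 and 0.01 m and z of green_hanger in the frame of yellow_band between -0.01 and 0.01 m), for 0.2 s.
2. on its way, more than 50 mm from the yellow band and more than 40 mm from the red one, the green hanger is still hooked on the rail (within 10 mm of the rail's axis across and in height) (horizontal distance between green_hanger and yellow_band above 0.05 m and horizontal distance between green_hanger and red_band above 0.04 m and x of green_hanger in the frame of red_band between -0.01 and 0.01 m and z of green_hanger in the frame of red_band between -0.01 and 0.01 m).
At the end, for the whole second after the job is handed in: The green hanger hangs on the rail at the red band: its origin within 15 mm of the band's middle along the rail, within 10 mm of the rail's axis across and 6 mm in height, within 12 degrees of upright and at rest (under 50 mm/s); the blue hanger stands upright within 20 mm of its start (y of green_hanger in the frame of red_band between -0.015 and 0.015 m and x of green_hanger in the frame of red_band between -0.01 and 0.01 m and z of green_hanger in the frame of red_band between -0.006 and 0.006 m and angle between green_hanger's own z axis and vertical below 0.21 rad and linear speed of green_hanger below 0.05 m/s and distance of blue_hanger from where it was at the start of the episode below 0.02 m and angle between blue_hanger's own z axis and vertical below 0.1 rad); the robot touches nothing.
It fails at once if the blue hanger is moved by more than 20 mm (distance of blue_hanger from where it was at the start of the episode above 0.02 m).
It also fails if it takes over 53 s, if anything falls off the work surface, if the arm or the gripper's body presses on something with over 40 N, if the wrist force passes 120 N, or if a joint passes its speed limit or range.

### The arm

A 6-joint arm with a two-finger parallel gripper is mounted at the origin on the work surface. World frame = base frame: x ahead of the robot, y to its left, z up, the work surface at z = 0. Lengths are in m, angles in rad, forces in N, time in s.
With the tool pointing down it reaches from about 0.275 to 0.85 m from the base axis. Payload 19 kg.
Tool frame: the origin (TCP) lies midway between the tips of the shut fingers; the grasp point (between the pads) lies 19 mm behind it; z points along the fingers, x is the direction in which the jaws open and shut, and the axes are right-handed (so a half turn about z gives the same grasp; the last joint's range is limited). The gripper opens to 85 mm and grips with 20 to 120 N. Pads are 22 mm wide; open, the fingers measure 114 mm over their backs; the gripper's body (76 mm by 85 mm) begins 54 mm behind the grasp point. The pads swing forward as they close: fully open they stand 13 mm farther back than shut.
Start: joints at [1.168, 0.15, 1.437, -0, 1.554, -0.134], TCP at [0.153, 0.554, 0.231] pointing down, gripper open.
Joint ranges: [-2.8, 2.8], [-0.68, 2.1], [0.12, 2.68], [-1.39, 4.53], [0.16, 2.79], [-2.81, 2.81]. Speed limits (rad/s): [1.89, 1.89, 2.22, 3.01, 3.01, 3.01].

### API

Orientations are given as [roll, pitch, yaw] about the fixed x, y, z axes, in that order (R = Rz(yaw) Ry(pitch) Rx(roll)).
In Python, from rig import status, viewer, manip gives the robot as it stands.
- The arm moves only by the shell command python3 -m inch 'ROWS' [FORCE]. ROWS is JSON, a list that holds one entry, the list of rows, each a list of 7 numbers: the gripper command: -1 is fully open, 1 is shut, values between are in proportion, then the shift along the tool's x, y, z in mm, then the turn, a rotation vector about the tool's x, y, z in rad. In form: [[[gripper, dx, dy, dz, wx, wy, wz], ...]]. A call has 1 to 10 rows; each row is the pose to reach, as a shift and turn from the pose measured when the call began, along the tool's axes at that moment; what a row does not reach only later rows make up. A row lasts 1/12 s, in which the tool goes at most 41.7 mm and 7.16 degrees, less where a joint would pass 70% of its speed; a pose out of reach is approached as far as the arm can. A call with a gripper value outside its range is refused whole. The fingers move at their own pace and stop on an object; FORCE is the grip in N (left out, the last holds). Time passes only in rows, so rows that repeat a pose let the fingers close. It gives the time, the measured TCP pose, the force and the opening at its end, in the units of the state.
- status.sense(): the state, without advancing time (a new reading comes with each control period).
- viewer.get_image(name): name is "side" or "top"; returns a dict with "img" (400x640x3 uint8, red, green, blue), "fx", "fy", "cx", "cy" (pixels), "D" ([k1, k2, p1, p2, k3] as OpenCV has them; the pictures are not rectified), "pose" (4x4, takes a point from camera to world coordinates). Camera axes: x right, y down, z forward; pixel columns grow to the right and rows downward; lengths in m; the calibration is good to about 2 mm. A picture is of the moment at which its call begins. There is no depth.
- manip.sign_off(): hands the job in, once; it reports no verdict.
The state is a dict: "time_s": time; "qpos": joint angles; "qvel": joint speeds; "tau": joint torques, N m; "eef_pos": TCP position; "tcp_rot": TCP orientation; "wrist_force": force on the tool from outside, world axes, zero at the start; "wrist_torque": the same for the moment, N m; "finger_gap": finger opening in m.
Only numpy, scipy, OpenCV 4.12 (cv2) and the standard library are available. Lean on these libraries where they do the work, as an engineer would, in place of code of your own. Each camera call takes 0.05 s, during which the arm holds its last target.

## Working session

There is one attempt and no reset: what is moved stays moved. The work goes in short steps, Python scripts to look and compute and a shell command to move; the robot and the scene stay as the last step left them, time stands still between calls to the robot, and variables do not carry over. Pictures are saved under pics/ and viewed, and the job is handed in when it is done.

```bash
mkdir -p pics; ls; python3 - <<'E'
from rig import status, viewer
import cv2, json
print(status.sense())
for n in("side","top"):
    d=viewer.get_image(n); cv2.imwrite(f"pics/{n}0.png",d["img"][:,:,::-1])
    print(n,d["fx"],d["fy"],d["cx"],d["cy"],d["D"],d["pose"])
E
```

```text
pics
{'time_s': 0.0, 'qpos': array([ 1.16800686e+00,  1.50988985e-01,  1.43803272e+00, -3.44913581e-06,
        1.55381855e+00, -1.33968747e-01]), 'qvel': array([-0.00178453, -0.00138929,  0.00094336,  0.00089735,  0.00130144,
        0.0015572 ]), 'tau': array([ 2.05681863e-03, -7.13060260e+01, -5.70870745e+01, -1.66102964e-04,
        8.91998818e-03,  1.69237214e-04]), 'eef_pos': array([0.15261912, 0.55411167, 0.23067293]), 'tcp_rot': array([-3.14142943e+00,  1.23688434e-03,  1.30197577e+00]), 'wrist_force': array([-0.20069855,  0.98747011, -0.11106817]), 'wrist_torque': array([ 0.01619707, -0.05018277, -0.0229243 ]), 'finger_gap': 0.08517348179240054}
side 404.59176873882643 404.59176873882643 318.4986535718242 192.70808667720357 [-0.09583322  0.          0.          0.          0.        ] [[ 0.69951039 -0.47145207  0.53704576 -0.04201745]
 [-0.71424897 -0.43694859  0.54673974 -0.60327582]
 [-0.02310019 -0.76603451 -0.64238423  0.83167045]
 [ 0.          0.          0.          1.        ]]
top 413.44114292459113 413.44114292459113 318.66153951421205 201.51896367226948 [-0.04254267  0.          0.          0.          0.        ] [[ 0.00947509 -0.99077874  0.13515808  0.38001248]
 [-0.99981606 -0.00713282  0.01780361 -0.06592093]
 [-0.01667538 -0.13530191 -0.99066408  1.09748254]
 [ 0.          0.          0.          1.        ]]
```

View pics/side0.png

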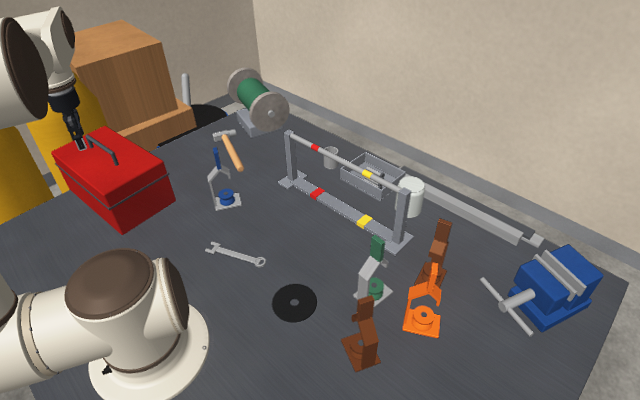

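View pics/top0.png

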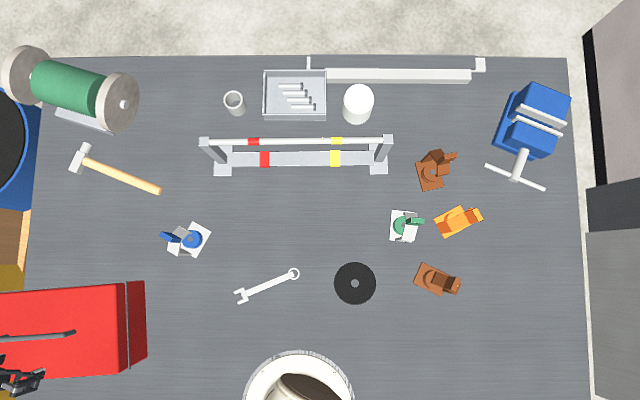

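The side view shows the green hanger at about (374,270), with brown look-alikes at (360,335) and (435,255), and an orange one at (425,305). The blue hanger is at (225,190). In the top view green is at (404,225), orange at (460,220), the browns at (435,170) and (437,280), and blue at (188,240). Only the one at (404,225) has the green tab and pulley, so I'll confirm it in enlarged crops.

```bash
cat > h.py <<'E'
import numpy as np, cv2
from rig import status, viewer
from scipy.spatial.transform import Rotation as R
def cam(d):
    K=np.array([[d["fx"],0,d["cx"]],[0,d["fy"],d["cy"]],[0,0,1.]]);return K,np.array(d["D"],float),np.array(d["pose"])
def ray(d,uv):
    K,D,P=cam(d); p=cv2.undistortPoints(np.array([[uv]],float),K,D)[0,0]
    return P[:3,3],P[:3,:3]@np.array([p[0],p[1],1])
def onz(d,uv,z):
    o,v=ray(d,uv); return o+v*(z-o[2])/v[2]
def proj(d,X):
    K,D,P=cam(d); T=np.linalg.inv(P)
    return cv2.projectPoints(np.atleast_2d(np.array(X,float)),cv2.Rodrigues(T[:3,:3])[0],T[:3,3],K,D)[0][:,0]
def tri(d1,a,d2,b):
    o1,v1=ray(d1,a);o2,v2=ray(d2,b)
    s=np.linalg.lstsq(np.c_[v1,-v2],o2-o1,rcond=None)[0]
    p,q=o1+s[0]*v1,o2+s[1]*v2
    return (p+q)/2,np.linalg.norm(p-q)
def crop(d,x0,y0,x1,y1,k,name):
    cv2.imwrite("pics/"+name,cv2.resize(d["img"][y0:y1,x0:x1,::-1],None,fx=k,fy=k,interpolation=cv2.INTER_CUBIC))
E
python3 - <<'E'
from h import *
s=viewer.get_image("side");t=viewer.get_image("top")
a=cv2.resize(s["img"][215:315,335:435],None,fx=4,fy=4,interpolation=cv2.INTER_CUBIC)
b=cv2.resize(t["img"][180:280,365:465],None,fx=4,fy=4,interpolation=cv2.INTER_CUBIC)
cv2.imwrite("pics/g.png",np.hstack([a,b])[:,:,::-1])
crop(t,190,120,400,185,3.8,"railt.png"); crop(s,270,120,420,260,4,"rails.png")
E
```

```text
(no output)
```

View pics/g.png

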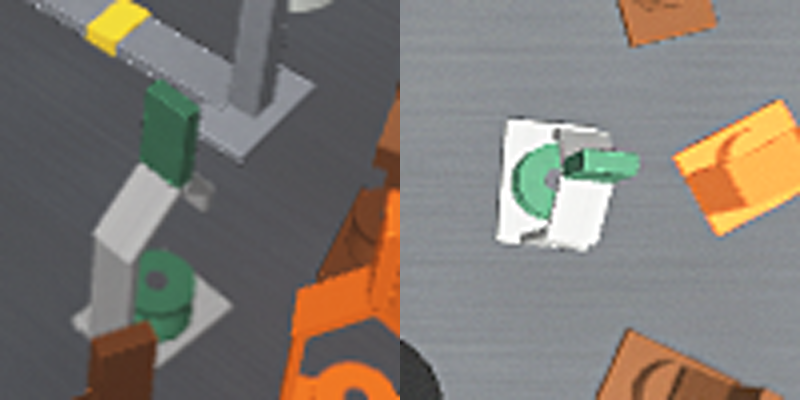

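View pics/railt.png

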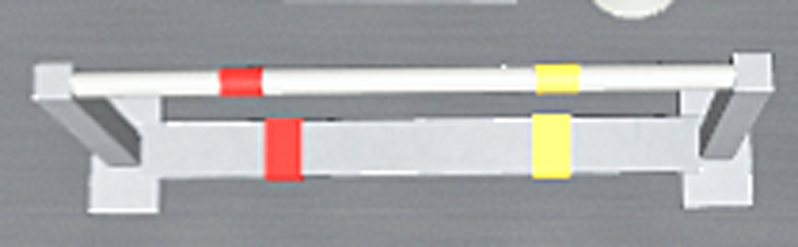

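View pics/rails.png

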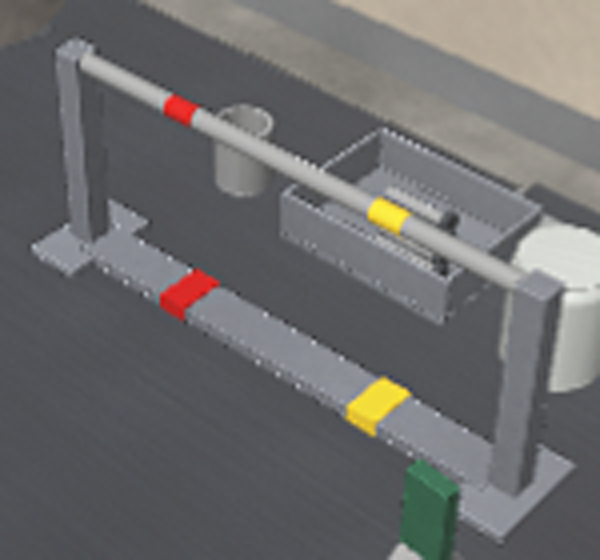

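The crops confirm the green tab and pulley on the hanger at top (404,225). The spine is on the robot's side and the mouth faces about +x. In the top view the red band is at (253,141) and the yellow at (337,141). Next I'll fit the positions.

```bash
python3 - <<'E'
from h import *
from scipy.optimize import least_squares
s=viewer.get_image("side");t=viewer.get_image("top")
for n,a,b in(("red",(253.4,141.3),(315,147.3)),("yel",(336.6,140.8),(367.3,173.8)),("tabtop",(417.75,221.5),(378.5,238.2))):
    print(n,tri(t,a,s,b), onz(t,a,.2 if n=="tabtop" else .18),onz(s,b,.2 if n=="tabtop" else .18))
for n,a in (("footL+",(392,209.5)),("footL-",(389.3,240)),("footR+",(417.5,212.5)),("footR-",(415,242.5))): print(n,onz(t,a,.006))
for n,a in (("side backleft",(353,295)),("side fr",(393.2,291.3))): print(n,onz(s,a,.003))
# fit with model
tm=np.array([[0,0,.075],[.044,.03,-.119],[-.038,.03,-.119]]); tu=np.array([[417.75,221.5],[392,209.5],[389.3,240]])
sm=np.array([[0,0,.075]]); su=np.array([[378.5,238.2]])
def W(p,m): return R.from_euler("z",p[2]).apply(m)+[p[0],p[1],.125]
f=lambda p:np.r_[(proj(t,W(p,tm))-tu).ravel(),(proj(s,W(p,sm))-su).ravel()]
r=least_squares(f,[.3,-.25,0]);print(r.x,r.fun.round(1))
# rails ends: base stripes
for a in((264.8,159),(335,158.5)): print(onz(t,a,.012))
# overlay
def box(x0,x1,y0,y1,z0,z1): return np.array([[x,y,z] for x in(x0,x1) for y in(y0,y1) for z in(z0,z1)])
im=[]
for d,(x0,y0) in((s,(335,215)),(t,(365,180))):
    c=cv2.resize(d["img"][y0:y0+100,x0:x0+100,::-1],None,fx=4,fy=4,interpolation=cv2.INTER_CUBIC)
    for b in(box(-.006,.006,-.015,.015,.02,.075),box(-.038,.044,-.03,.03,-.125,-.119),box(-.038,-.032,-.015,.015,-.119,-.03),box(.02,.027,-.015,.015,-.024,-.02)):
        for u in proj(d,W(r.x,b)): cv2.circle(c,tuple(int(v) for v in (u-[x0,y0]+.5)*4),3,(255,0,255),-1)
    im.append(c)
cv2.imwrite("pics/ov.png",np.hstack(im))
E
```

```text
red (array([0.64325663, 0.10224985, 0.17963117]), np.float64(0.001315878915647825)) [0.64366898 0.10177124 0.18      ] [0.64230053 0.10220225 0.18      ]
yel (array([ 0.64560951, -0.08925078,  0.18051264]), np.float64(0.00040826034348645106)) [ 0.64559986 -0.08912618  0.18      ] [ 0.64634388 -0.08894677  0.18      ]
tabtop (array([ 0.46127305, -0.26631565,  0.20282679]), np.float64(0.0037001686423658556)) [ 0.46017521 -0.2656168   0.2       ] [ 0.46517387 -0.26583568  0.2       ]
footL+ [ 0.50895279 -0.24113848  0.006     ]
footL- [ 0.42819373 -0.23294293  0.006     ]
footR+ [ 0.50143078 -0.30864949  0.006     ]
footR- [ 0.42212742 -0.30037048  0.006     ]
side backleft [ 0.42897427 -0.2338888   0.003     ]
side fr [ 0.50519817 -0.29943078  0.003     ]
[ 0.46229744 -0.26629498 -0.10492928] [ 0.3 -1.  -0.  -0.1 -0.2  0.2 -0.7  0.8]
[0.6428021 0.0999753 0.012    ]
[ 0.64512865 -0.08923107  0.012     ]
```

View pics/ov.png

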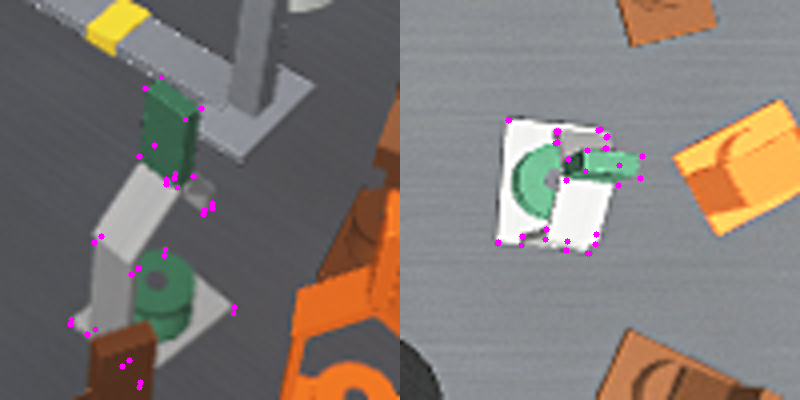

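The fit agrees with the pictures:
- **Green hanger:** origin (0.462, -0.266, 0.125), yaw -0.105. Tab top height came out at 0.203 against 0.200 expected.
- **Yellow band:** (0.6456, -0.089).
- **Red band:** (0.643, 0.102), so 191 mm apart, inside the stated 140–250 mm. Rail yaw is about +0.012.

Next I'll raise the tool and move to hover over the green hanger.

```bash
cat > d.py <<'E'
import sys; from h import *
# target world x y z yaw -> tool-frame shift mm + rotvec
x,y,z,yaw=map(float,sys.argv[1:5]); st=status.sense()
A=R.from_euler("xyz",st["tcp_rot"]); B=R.from_euler("xyz",[np.pi,0,yaw])
print("t",round(st["time_s"],2),"pos",st["eef_pos"].round(4),"rpy",st["tcp_rot"].round(3),"F",st["wrist_force"].round(1),"gap",round(st["finger_gap"],4))
print("shift",(A.inv().apply(np.array([x,y,z])-st["eef_pos"])*1000).round(1),"rot",(A.inv()*B).as_rotvec().round(3))
E
python3 d.py .153 .554 .31 1.302; python3 d.py .462 -.266 .31 1.466
```

```text
t 0.3 pos [0.1527 0.5543 0.231 ] rpy [-3.142e+00  1.000e-03  1.302e+00] F [-0.3  1.1  0.2] gap 0.0851
shift [ -0.2   0.4 -79. ] rot [-0.     0.001 -0.   ]
t 0.3 pos [0.1527 0.5543 0.231 ] rpy [-3.142e+00  1.000e-03  1.302e+00] F [-0.3  1.1  0.2] gap 0.0851
shift [-708.7  516.   -78.6] rot [-0.     0.001 -0.164]
```

```bash
python3 -m inch '[[[-1,0,0,-40,0,0,0],[-1,0,0,-79,0,0,0],[-1,-709,516,-79,0,0,-0.164],[-1,-709,516,-79,0,0,-0.164],[-1,-709,516,-79,0,0,-0.164],[-1,-709,516,-79,0,0,-0.164],[-1,-709,516,-79,0,0,-0.164],[-1,-709,516,-79,0,0,-0.164],[-1,-709,516,-79,0,0,-0.164],[-1,-709,516,-79,0,0,-0.164]]]' 60; python3 d.py .462 -.266 .31 1.466
```

```text
time_s: 1.13
eef_pos: [0.2697, 0.2418, 0.3103]
tcp_rot: [3.141, 0.0, 1.467]
wrist_force: [1.4, -0.0, -0.6]
finger_gap: 0.0851
t 1.13 pos [0.2697 0.2418 0.3103] rpy [3.141 0.    1.467] F [ 1.4 -0.  -0.6] gap 0.0851
shift [-485.   244.1    0.5] rot [0.001 0.    0.001]
```

```bash
python3 -m inch '[[[-1,-485,244,0,0,0,0],[-1,-485,244,0,0,0,0],[-1,-485,244,0,0,0,0],[-1,-485,244,0,0,0,0],[-1,-485,244,0,0,0,0],[-1,-485,244,0,0,0,0],[-1,-485,244,0,0,0,0],[-1,-485,244,0,0,0,0],[-1,-485,244,0,0,0,0],[-1,-485,244,0,0,0,0]]]';python3 -m inch '[[[-1,0,0,0,0,0,0]]]' >/dev/null; python3 d.py .462 -.266 .31 1.466
```

```text
time_s: 1.97
eef_pos: [0.4104, -0.1304, 0.3105]
tcp_rot: [3.14, 0.0, 1.466]
wrist_force: [0.9, 0.9, 0.6]
finger_gap: 0.0855
t 2.05 pos [ 0.4115 -0.1357  0.3094] rpy [-3.141e+00  1.000e-03  1.462e+00] F [-0.1  0.5 -1.2] gap 0.0855
shift [-124.    64.3   -0.6] rot [-0.001  0.001 -0.004]
```

```bash
python3 -m inch '[[[-1,-124,64,0,0,0,-0.004],[-1,-124,64,0,0,0,-0.004],[-1,-124,64,0,0,0,-0.004],[-1,-124,64,0,0,0,-0.004],[-1,-124,64,0,0,0,-0.004],[-1,-124,64,0,0,0,-0.004]]]'; python3 d.py .462 -.266 .156 1.466
python3 - <<'E'
from h import *
t=viewer.get_image("top");s=viewer.get_image("side")
a=cv2.resize(s["img"][165:315,335:485],None,fx=2.6,fy=2.6);b=cv2.resize(t["img"][150:300,345:495],None,fx=2.6,fy=2.6)
cv2.imwrite("pics/hov.png",np.hstack([a,b])[:,:,::-1])
E
```

```text
time_s: 2.55
eef_pos: [0.4617, -0.2666, 0.3087]
tcp_rot: [-3.14, -0.0, 1.465]
wrist_force: [-0.1, 1.1, -0.4]
finger_gap: 0.0854
t 2.55 pos [ 0.4617 -0.2666  0.3087] rpy [-3.14  -0.     1.465] F [-0.1  1.1 -0.4] gap 0.0854
shift [  0.6   0.5 152.7] rot [-0.002 -0.    -0.001]
```

View pics/hov.png

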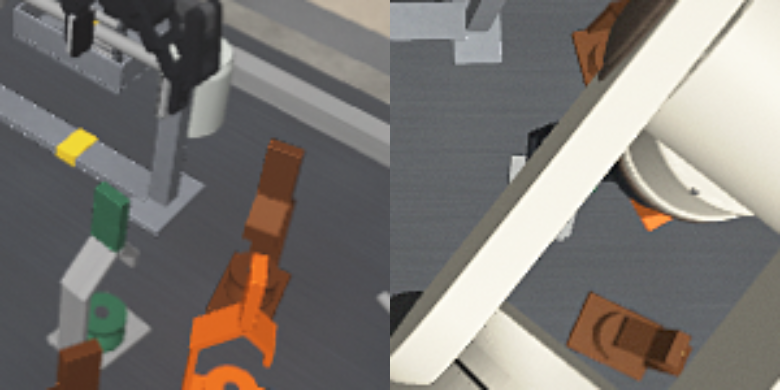

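The side view shows the open fingers above the green tab, clear of the brown and orange look-alikes. I'll descend and grip.

```bash
python3 -m inch '[[[-1,0.5,0.5,40,0,0,0],[-1,0.5,0.5,75,0,0,0],[-1,0.5,0.5,100,0,0,0],[-1,0.5,0.5,125,0,0,0],[-1,0.5,0.5,145,0,0,0],[-1,0.5,0.5,153,0,0,0],[-1,0.5,0.5,153,0,0,0],[-1,0.5,0.5,153,0,0,0]]]'; python3 d.py .462 -.266 .156 1.466
python3 - <<'E'
from h import *
s=viewer.get_image("side")
crop(s,335,165,485,315,3.5,"dn.png")
E
```

```text
time_s: 3.32
eef_pos: [0.4622, -0.2645, 0.1577]
tcp_rot: [3.141, 0.001, 1.467]
wrist_force: [1.6, -1.4, 0.5]
finger_gap: 0.0856
t 3.32 pos [ 0.4622 -0.2645  0.1577] rpy [3.141e+00 1.000e-03 1.467e+00] F [ 1.6 -1.4  0.5] gap 0.0856
shift [-1.5 -0.1  1.7] rot [0.    0.001 0.001]
```

View pics/dn.png

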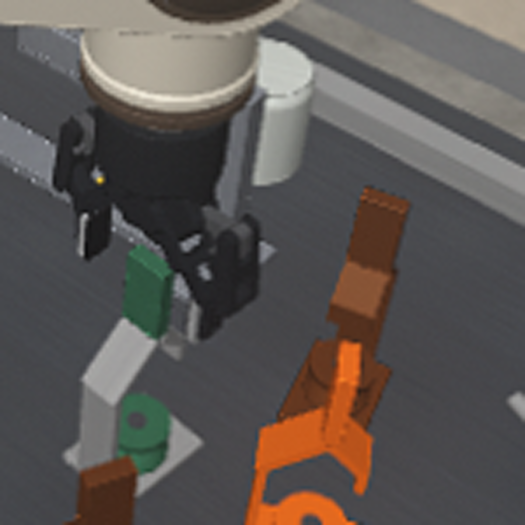

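The tab at crop (148,290) sits midway between the finger tips at (95,250) and (205,335). I'll close.

```bash
python3 -m inch '[[[1,-1.5,0,1.5,0,0,0],[1,-1.5,0,1.5,0,0,0],[1,-1.5,0,1.5,0,0,0],[1,-1.5,0,1.5,0,0,0],[1,-1.5,0,1.5,0,0,0],[1,-1.5,0,1.5,0,0,0],[1,-1.5,0,1.5,0,0,0],[1,-1.5,0,1.5,0,0,0],[1,-1.5,0,1.5,0,0,0],[1,-1.5,0,1.5,0,0,0]]]' 80; python3 d.py .462 -.266 .268 1.466
```

```text
time_s: 4.2
eef_pos: [0.4626, -0.2664, 0.1571]
tcp_rot: [3.14, 0.002, 1.467]
wrist_force: [1.0, 1.3, 6.7]
finger_gap: 0.0289
t 4.2 pos [ 0.4626 -0.2664  0.1571] rpy [3.140e+00 2.000e-03 1.467e+00] F [1.  1.3 6.7] gap 0.0289
shift [ 1.000e-01 -4.000e-01 -1.109e+02] rot [0.002 0.002 0.001]
```

```bash
python3 -m inch '[[[1,0,0,-10,0,0,0],[1,0,0,-30,0,0,0],[1,0,0,-55,0,0,0],[1,0,0,-80,0,0,0],[1,0,0,-100,0,0,0],[1,0,0,-111,0,0,0],[1,0,0,-111,0,0,0],[1,0,0,-111,0,0,0]]]'; python3 d.py .56 -.089 .268 1.583
python3 - <<'E'
from h import *
s=viewer.get_image("side")
crop(s,300,115,480,315,3,"lift.png")
E
```

```text
time_s: 4.87
eef_pos: [0.4623, -0.2661, 0.2676]
tcp_rot: [3.14, 0.002, 1.467]
wrist_force: [-0.5, -0.1, -3.5]
finger_gap: 0.0292
t 4.87 pos [ 0.4623 -0.2661  0.2676] rpy [3.140e+00 2.000e-03 1.467e+00] F [-0.5 -0.1 -3.5] gap 0.0292
shift [186.3  78.8  -0.5] rot [ 0.002  0.002 -0.116]
```

View pics/lift.png

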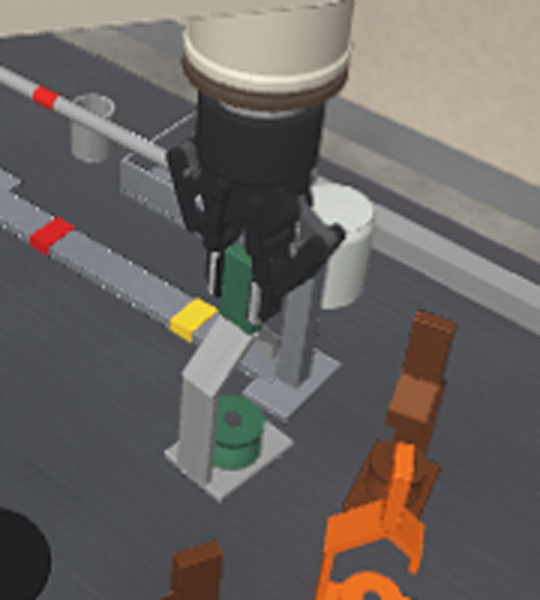

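The hanger is held upright, with about 3.5 N of weight on the wrist. I'll carry it to the point in front of the yellow band.

```bash
python3 -m inch '[[[1,25,10,0,0,0,-0.02],[1,55,23,0,0,0,-0.05],[1,85,36,0,0,0,-0.08],[1,115,49,0,0,0,-0.1],[1,145,61,0,0,0,-0.116],[1,170,72,0,0,0,-0.116],[1,186,79,0,0,0,-0.116],[1,186,79,0,0,0,-0.116],[1,186,79,0,0,0,-0.116]]]'; python3 d.py .6456 -.089 .268 1.583
python3 - <<'E'
from h import *
s=viewer.get_image("side");t=viewer.get_image("top")
c=np.hstack([cv2.resize(d["img"][y:y+160,x:x+140],None,fx=2.8,fy=2.8,interpolation=cv2.INTER_CUBIC) for d,x,y in((s,290,110),(t,270,100))])
cv2.imwrite("pics/pre.png",c[:,:,::-1])
E
```

```text
time_s: 5.67
eef_pos: [0.5598, -0.0883, 0.265]
tcp_rot: [-3.14, 0.0, 1.584]
wrist_force: [0.2, -0.7, -3.2]
finger_gap: 0.0293
t 5.67 pos [ 0.5598 -0.0883  0.265 ] rpy [-3.14   0.     1.584] F [ 0.2 -0.7 -3.2] gap 0.0293
shift [-1.8 85.8 -3.2] rot [-0.002  0.     0.001]
```

View pics/pre.png

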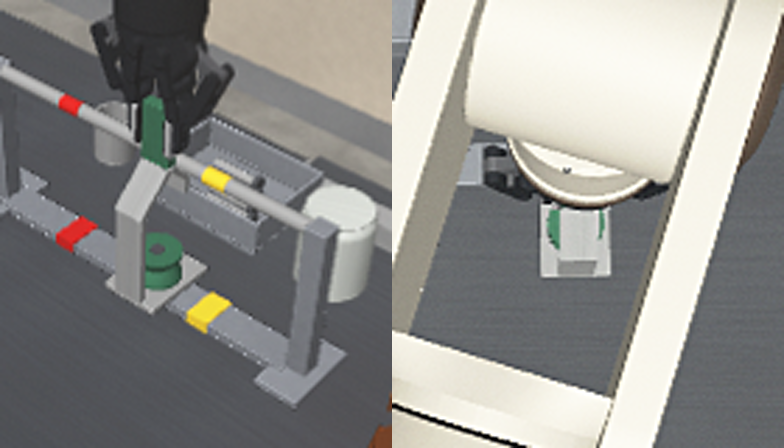

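The hanger is upright in front of the yellow band, with the lip above and the pulley below rail height. I'll move it in mouth first.

```bash
python3 -m inch '[[[1,-2,12,-3,0,0,0],[1,-2,28,-3,0,0,0],[1,-2,44,-3,0,0,0],[1,-2,60,-3,0,0,0],[1,-2,74,-3,0,0,0],[1,-2,86,-3,0,0,0],[1,-2,86,-3,0,0,0],[1,-2,86,-3,0,0,0]]]'; python3 d.py .6456 -.089 .212 1.583
python3 - <<'E'
from h import *
s=viewer.get_image("side")
st=status.sense();p=st["eef_pos"]-[0,0,.031]; yaw=.012
x0,y0=300,100
c=cv2.resize(s["img"][y0:y0+160,x0:x0+160,::-1],None,fx=3.6,fy=3.6,interpolation=cv2.INTER_CUBIC)
def box(x0,x1,y0,y1,z0,z1): return np.array([[x,y,z] for x in(x0,x1) for y in(y0,y1) for z in(z0,z1)])
for b in(box(-.006,.006,-.015,.015,.02,.075),box(-.038,.044,-.03,.03,-.125,-.119),box(-.038,-.032,-.015,.015,-.119,-.03)):
    for u in proj(s,R.from_euler("z",yaw).apply(b)+p): cv2.circle(c,tuple(int(v) for v in (u-[x0,y0]+.5)*3.6),2,(255,0,255),-1)
cv2.imwrite("pics/in.png",c)
E
```

```text
time_s: 6.43
eef_pos: [0.6453, -0.0915, 0.2677]
tcp_rot: [-3.139, 0.001, 1.581]
wrist_force: [0.2, -0.4, -3.0]
finger_gap: 0.0289
t 6.43 pos [ 0.6453 -0.0915  0.2677] rpy [-3.139e+00  1.000e-03  1.581e+00] F [ 0.2 -0.4 -3. ] gap 0.0289
shift [ 2.5  0.5 55.7] rot [-0.003  0.001 -0.002]
```

View pics/in.png

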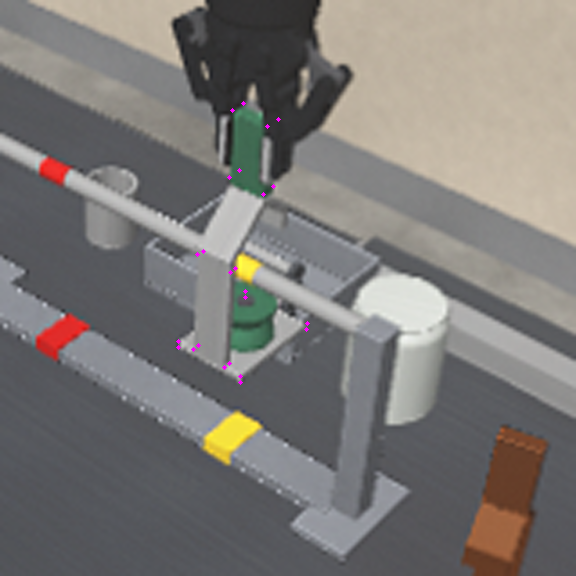

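The model overlay matches, and the rail passes through the mouth under the V at the yellow band, crop (245,267). I'll lower it and ease the last millimetres.

```bash
python3 -m inch '[[[1,2.5,0,12,0,0,0],[1,2.5,0,26,0,0,0],[1,2.5,0,38,0,0,0],[1,2.5,0,46,0,0,0],[1,2.5,0,50,0,0,0],[1,2.5,0,53,0,0,0],[1,2.5,0,53,0,0,0],[1,2.5,0,53,0,0,0]]]'; python3 d.py .6456 -.089 .212 1.583
```

```text
time_s: 7.15
eef_pos: [0.6449, -0.0889, 0.2156]
tcp_rot: [-3.14, 0.001, 1.582]
wrist_force: [0.2, 0.1, -3.4]
finger_gap: 0.0288
t 7.15 pos [ 0.6449 -0.0889  0.2156] rpy [-3.140e+00  1.000e-03  1.582e+00] F [ 0.2  0.1 -3.4] gap 0.0288
shift [-0.1  0.7  3.6] rot [-0.002  0.001 -0.001]
```

```bash
python3 -m inch '[[[1,0,0.5,1,0,0,0],[1,0,0.5,2,0,0,0],[1,0,0.5,3,0,0,0],[1,0,0.5,4,0,0,0],[1,0,0.5,4,0,0,0]]]'; python3 d.py .6456 -.089 .212 1.583
```

```text
time_s: 7.57
eef_pos: [0.6459, -0.0889, 0.2128]
tcp_rot: [3.141, 0.001, 1.582]
wrist_force: [-1.6, 0.3, 6.9]
finger_gap: 0.0287
t 7.57 pos [ 0.6459 -0.0889  0.2128] rpy [3.141e+00 1.000e-03 1.582e+00] F [-1.6  0.3  6.9] gap 0.0287
shift [-0.1 -0.3  0.8] rot [ 0.001  0.001 -0.001]
```

Contact felt: wrist z force went from -3.4 to +6.9 N, so the V is seated. I'll hold briefly and check.

```bash
python3 -m inch '[[[1,0,-0.3,0,0,0,0],[1,0,-0.3,0,0,0,0],[1,0,-0.3,0,0,0,0],[1,0,-0.3,0,0,0,0]]]'; python3 d.py .6432 .102 .2128 1.583
python3 - <<'E'
from h import *
s=viewer.get_image("side");crop(s,300,100,460,260,3.6,"seat.png")
E
```

```text
time_s: 7.9
eef_pos: [0.6457, -0.089, 0.213]
tcp_rot: [3.14, 0.001, 1.582]
wrist_force: [1.0, -0.1, 1.0]
finger_gap: 0.029
t 7.9 pos [ 0.6457 -0.089   0.213 ] rpy [3.140e+00 1.000e-03 1.582e+00] F [ 1.  -0.1  1. ] gap 0.029
shift [ 1.91e+02 -4.00e-01 -1.00e-01] rot [ 0.001  0.001 -0.001]
```

View pics/seat.png

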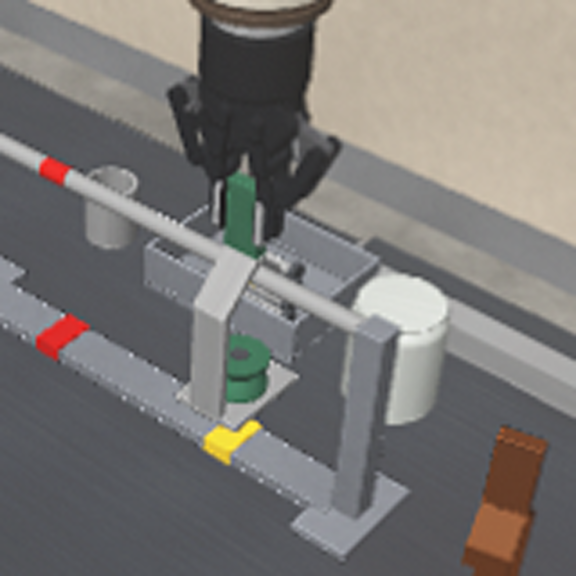

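The picture shows the hanger seated on the rail with the yellow band covered by the V. I'll slide it toward red (+191 mm along tool x).

```bash
python3 -m inch '[[[1,5,0,0,0,0,0],[1,15,0,0,0,0,0],[1,27,0,0,0,0,0],[1,40,-0.1,0,0,0,0],[1,53,-0.1,0,0,0,0],[1,66,-0.1,0,0,0,0],[1,79,-0.2,0,0,0,0],[1,90,-0.2,0,0,0,0],[1,95,-0.2,0,0,0,0],[1,95,-0.2,0,0,0,0]]]'; python3 d.py .6432 .102 .2128 1.583
```

```text
time_s: 8.78
eef_pos: [0.6443, 0.0078, 0.2129]
tcp_rot: [3.141, 0.001, 1.583]
wrist_force: [-0.4, 4.4, 0.9]
finger_gap: 0.0289
t 8.78 pos [0.6443 0.0078 0.2129] rpy [3.141e+00 1.000e-03 1.583e+00] F [-0.4  4.4  0.9] gap 0.0289
shift [94.2  0.   0. ] rot [0.001 0.001 0.   ]
```

```bash
python3 -m inch '[[[1,5,0,0,0,0,0],[1,15,0,0,0,0,0],[1,27,0,0,0,0,0],[1,40,0,0,0,0,0],[1,53,0,0,0,0,0],[1,66,0,0,0,0,0],[1,79,0,0,0,0,0],[1,89,0,0,0,0,0],[1,94,0,0,0,0,0],[1,94,0,0,0,0,0]]]'; python3 d.py .6432 .102 .2128 1.583
python3 - <<'E'
from h import *
s=viewer.get_image("side");crop(s,250,80,410,240,3.6,"red.png")
E
```

```text
time_s: 9.62
eef_pos: [0.6429, 0.1039, 0.2129]
tcp_rot: [3.141, -0.001, 1.585]
wrist_force: [-4.0, 4.2, 2.8]
finger_gap: 0.0294
t 9.62 pos [0.6429 0.1039 0.2129] rpy [ 3.141e+00 -1.000e-03  1.585e+00] F [-4.   4.2  2.8] gap 0.0294
shift [-1.9  0.2  0.1] rot [ 0.001 -0.001  0.002]
```

View pics/red.png

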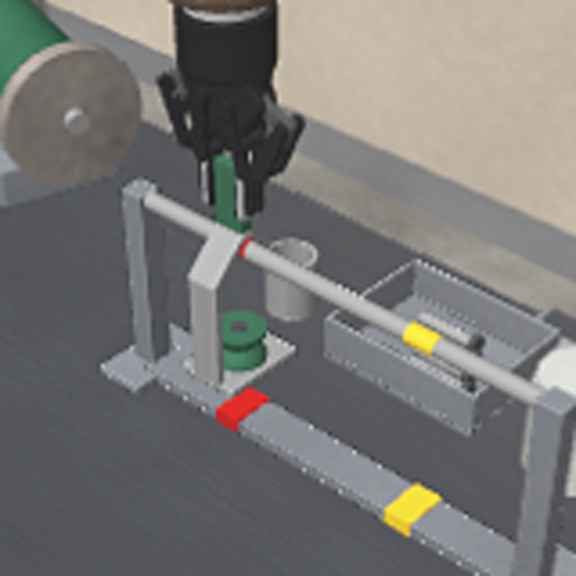

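A sliver of red shows to the right of the V at crop (247,246), so the hanger may be past the middle. I'll measure with an overlay.

```bash
python3 - <<'E'
from h import *
s=viewer.get_image("side"); x0,y0,k=285,110,8
def box(x0,x1,y0,y1,z0,z1): return np.array([[x,y,z] for x in(x0,x1) for y in(y0,y1) for z in(z0,z1)])
c=cv2.resize(s["img"][y0:y0+75,x0:x0+75,::-1],None,fx=k,fy=k,interpolation=cv2.INTER_CUBIC)
st=status.sense();p=np.array([st["eef_pos"][0],st["eef_pos"][1],.18]);print(p)
for b in(box(-.006,.006,-.015,.015,.02,.075),box(-.038,.044,-.03,.03,-.125,-.119),box(-.038,-.032,-.015,.015,-.119,-.03)):
    for u in proj(s,R.from_euler("z",.012).apply(b)+p): cv2.circle(c,tuple(int(v) for v in (u-[x0,y0]+.5)*k),3,(255,0,255),-1)
for yy in(.089,.115):
    for u in proj(s,[[.643,yy,.188],[.635,yy,.18]]): cv2.circle(c,tuple(int(v) for v in (u-[x0,y0]+.5)*k),3,(255,255,0),-1)
cv2.imwrite("pics/red2.png",c)
E
```

```text
[0.64293711 0.10320413 0.18      ]
```

View pics/red2.png

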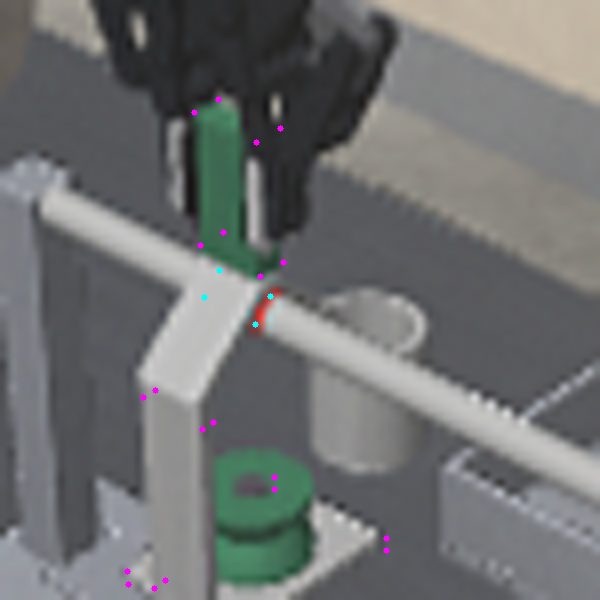

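The hanger is about 4 mm beyond the band's middle, which is inside the ±15 mm tolerance. I'll slide back 4 mm before releasing.

```bash
python3 -m inch '[[[1,-2,0,0,0,0,0],[1,-4,0,0,0,0,0],[1,-4.5,0,0,0,0,0],[1,-4.5,0,0,0,0,0],[1,-4.5,0,0,0,0,0]]]'; python3 d.py .6432 .0995 .2128 1.583
python3 -m inch '[[[-0.2,0,0,0,0,0,0],[-0.2,0,0,0,0,0,0],[-0.2,0,0,0,0,0,0],[-0.2,0,0,0,0,0,0],[-0.2,0,0,0,0,0,0],[-0.2,0,0,0,0,0,0]]]'
python3 - <<'E'
from h import *
s=viewer.get_image("side");crop(s,250,80,410,240,3.6,"rel.png")
E
```

```text
time_s: 10.13
eef_pos: [0.6429, 0.0993, 0.2129]
tcp_rot: [3.141, -0.003, 1.585]
wrist_force: [-3.0, 3.7, 2.1]
finger_gap: 0.029
t 10.13 pos [0.6429 0.0993 0.2129] rpy [ 3.141e+00 -3.000e-03  1.585e+00] F [-3.   3.7  2.1] gap 0.029
shift [0.2 0.3 0.1] rot [ 0.001 -0.003  0.002]
time_s: 10.63
eef_pos: [0.643, 0.0992, 0.2128]
tcp_rot: [3.141, -0.002, 1.585]
wrist_force: [-0.2, -0.1, 0.6]
finger_gap: 0.0512
```

View pics/rel.png

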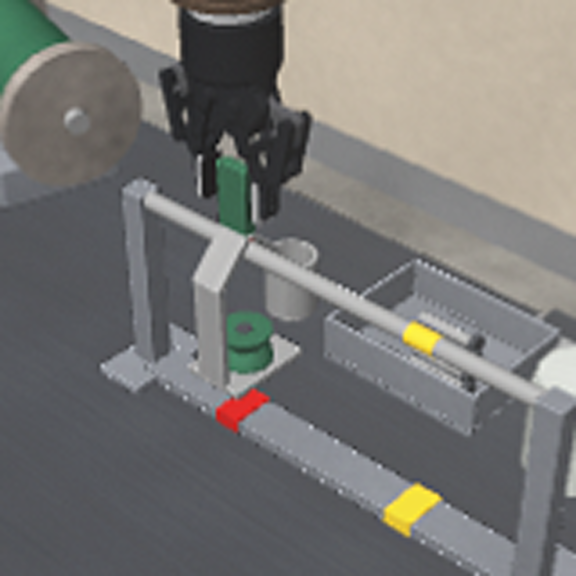

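The hanger hangs upright with the red band now covered, and the fingers are clear on both sides. I'll retract straight up.

```bash
python3 -m inch '[[[-0.2,0,0,-10,0,0,0],[-0.2,0,0,-30,0,0,0],[-0.2,0,0,-60,0,0,0],[-0.2,0,0,-95,0,0,0],[-0.2,0,0,-130,0,0,0],[-0.2,0,0,-150,0,0,0],[-0.2,0,-100,-150,0,0,0],[-0.2,0,-200,-150,0,0,0],[-0.2,0,-200,-150,0,0,0],[-0.2,0,-200,-150,0,0,0]]]'
python3 -m inch '[[[-0.2,0,-60,0,0,0,0],[-0.2,0,-90,0,0,0,0],[-0.2,0,-90,0,0,0,0],[-0.2,0,-90,0,0,0,0],[-0.2,0,-90,0,0,0,0],[-0.2,0,-90,0,0,0,0]]]'
python3 - <<'E'
from h import *
s=viewer.get_image("side");t=viewer.get_image("top")
c=np.hstack([cv2.resize(s["img"][90:250,190:440],None,fx=1.6,fy=1.6),cv2.resize(t["img"][100:260,150:400],None,fx=1.6,fy=1.6)])
cv2.imwrite("pics/fin.png",c[:,:,::-1])
x0,y0,k=285,110,8
def box(x0,x1,y0,y1,z0,z1): return np.array([[x,y,z] for x in(x0,x1) for y in(y0,y1) for z in(z0,z1)])
c=cv2.resize(s["img"][y0:y0+75,x0:x0+75,::-1],None,fx=k,fy=k,interpolation=cv2.INTER_CUBIC)
for b in(box(-.006,.006,-.015,.015,.02,.075),box(-.038,.044,-.03,.03,-.125,-.119),box(-.038,-.032,-.015,.015,-.119,-.03)):
    for u in proj(s,R.from_euler("z",.012).apply(b)+[.643,.102,.18]): cv2.circle(c,tuple(int(v) for v in (u-[x0,y0]+.5)*k),3,(255,0,255),-1)
cv2.imwrite("pics/fin2.png",c)
E
```

```text
time_s: 11.52
eef_pos: [0.4744, 0.0965, 0.363]
tcp_rot: [3.141, -0.003, 1.585]
wrist_force: [0.0, 0.3, 1.8]
finger_gap: 0.0511
time_s: 12.02
eef_pos: [0.3852, 0.0952, 0.3631]
tcp_rot: [3.141, -0.003, 1.584]
wrist_force: [0.5, 0.5, 0.4]
finger_gap: 0.0513
```

View pics/fin.png

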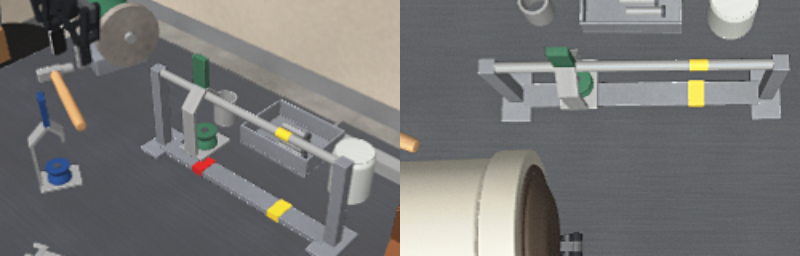

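View pics/fin2.png

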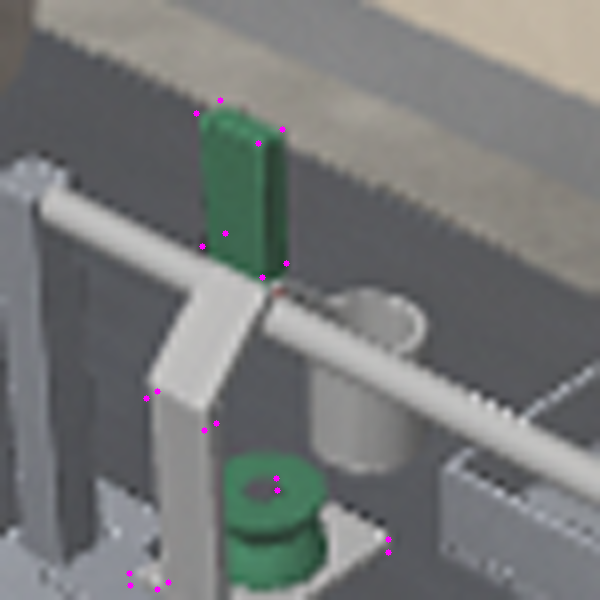

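The hanger agrees with the model placed at the red band to about 1 px (roughly 2 mm). It hangs upright, blue is standing, and the arm is clear. I'll hand in.

```bash
python3 -c "
from rig import manip; print(manip.sign_off())"
```

```text
the job is handed in; nothing more can be done
None
```

The green hanger is hanging at the red band and the job is handed in; hand-in reported no verdict. I hooked it on the rail at the yellow band and slid it about 190 mm, held in the gripper, with the height constant to about 0.1 mm. I then moved it back 4 mm to centre it, released it and backed the arm off. The clock read 12.0 s after the last move.

- **Green hanger:** the last side view shows it upright, within about 1 px (roughly 2 mm) of where it should be at the red band. Before the 4 mm correction, the picture showed it about 4 mm past the middle.
- **Blue hanger:** it stands upright, apparently where it started. I judged that from the picture and did not measure it.
- **Forces:** the highest wrist reading I saw was about 7 N, when the hook seated.

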